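Fit the blue filter tube on the confectioner's counter

TASK

The water point on the confectioner's counter needs its drinking-water filter. Take the blue-capped filter tube from the wooden rack and push it, blue cap up, into the push-fit head with the blue mouth, past the stiff seal until it bottoms, then let go. Leave the orange-capped tube standing in the rack.

Things in the scene. Friction and masses are not known exactly. Their poses are not given: they have to be found in the camera images.
- blue_tube: Rigid white filter tube, 28 mm diameter, 145 mm long, about 100 g, upright in one hole of a wooden rack. Blue cap on its top 25 mm, thin blue band lower down; foot tapers to 20 mm over its last 10 mm. Origin: centre of the foot, 10 mm above the counter while in the rack; z points up to the cap. Grip from above, e.g. 105 mm above the foot; being round, any grasp yaw serves.
- blue_mouth (a point): Mouth centre of the fixed blue push-fit head, 105 mm above the counter; z up. White plinth 84 mm wide, 35 mm high; steel tower 45 mm wide; blue bell mouth 68 mm wide, narrowing inside from 60 mm to a 37 mm bore 20 mm below the mouth. The seal stops a dropped tube's foot 40 mm below the mouth; pushed home the foot is 60 mm below it. A like orange head stands nearby: not for this tube.
- blue_seal (a joint): Black rubber seal cup inside the blue head's bore: metres it has been pushed down by the tube, 0 untouched, 0.020 bottomed. It resists with about 8 N (more if pushed fast) over the whole travel and does not spring back.
- orange_tube: The other filter tube, same size, orange cap and band, upright in the other hole of the rack; to be left there. Origin: centre of its foot, z up. Rack: 60 x 180 mm, 50 mm high, two holes 110 mm apart, 30 mm wide, 40 mm deep.

How it is judged:
By the outcome, as a careful person would: the job done as asked, in the order asked, and still so for the second after the job is handed in, with the robot touching nothing.
It also fails if it takes over 43 s, if anything falls off the work surface, if the arm or the gripper's body presses on something with over 40 N, if the wrist force passes 120 N, or if a joint passes its speed limit or range.

ROBOT

A 6-joint arm with a two-finger parallel gripper is mounted at the origin on the work surface. World frame = base frame: x ahead of the robot, y to its left, z up, the work surface at z = 0. Lengths are in mm, angles in degrees, forces in N, time in s.
With the tool pointing down it reaches from about 350 to 850 mm from the base axis. Payload 8.1 kg.
Tool frame: the origin (TCP) lies midway between the tips of the shut fingers; the grasp point (between the pads) lies 19 mm behind it; z points along the fingers, y is the line along which they close (so a half turn about z gives the same grasp; the last joint's range is limited). The gripper opens to 85 mm and grips with 20 to 120 N. Pads are 22 mm wide; open, the fingers measure 114 mm over their backs; the gripper's body (76 mm by 85 mm) begins 54 mm behind the grasp point. The pads swing forward as they close: fully open they stand 13 mm farther back than shut.
Start: joints at [64.206, 7.471, 85.268, -0, 87.261, -4.893], TCP at [214.036, 560.53, 231.292] pointing down, gripper open.
Joint ranges: [-169.43, 169.43], [-51.17, 129.36], [1.28, 143.12], [-76.62, 256.62], [0, 156.53], [-152.29, 152.29]. Speed limits (degrees/s): [136.94, 136.94, 159.86, 180, 180, 180].

INTERFACE

Orientations are given as [roll, pitch, yaw] about the fixed x, y, z axes, in that order (R = Rz(yaw) Ry(pitch) Rx(roll)).
In Python, from bench import r gives the robot as it stands.
- The arm moves only by the tool drive_effector, called after "Emit:" as a command line: name --argument value ..., lists and objects as JSON in quotes. Schema: {"type":"object","properties":{"increments":{"type":"array","items":{"type":"number"},"minItems":7,"maxItems":56},"grip_force":{"type":"number"},"only":{"type":"string"},"quiet":{"type":"boolean"},"lines":{"type":"string"}},"required":["increments"],"additionalProperties":false}. increments is one flat list of numbers that holds 1 to 8 rows one after another, with no inner brackets; each row has 7 numbers: a rotation vector rx, ry, rz in shares of pi rad (1.0 is pi rad), then dx, dy, dz in normalised numbers (1 is 800 mm), then the finger opening in mm; each row is the pose to reach, as a shift and turn from the pose commanded when the call began, along the tool's axes at that moment; what a row does not reach only later rows make up. A row lasts 1/8 s, in which the tool goes at most 62.5 mm and 10.7 degrees, less where a joint would pass 70% of its speed; a pose out of reach is approached as far as the arm can. The fingers move at their own pace and stop on an object; grip_force is the grip in N (left out, the last holds). Time passes only in rows, so rows that do not move let the fingers close. The tool returns the time, the measured TCP pose, the force, the opening and the grip force at its end. only (a regular expression) keeps the lines of the reply that match it, lines (a string "A,B") keeps lines A to B, and quiet returns only ok. A shift or turn number past 1, either way, is cut back to 1. Input that does not fit is refused with a message, and nothing moves.
- r.sense(): the state, without advancing time (a new reading comes with each control period).
- r.snapshot(name): name is "scene" or "top" or "wrist"; returns a dict with "pixels" (420x560x3 uint8, blue, green, red), "fx", "fy", "cx", "cy" (pixels), "D" ([k1, k2, p1, p2, k3] as OpenCV has them; the pictures are not rectified), "pose" (4x4, takes a point from camera to world coordinates). Camera axes: x right, y up, looking along -z (the intrinsics and any distortion apply to the point x, -y, -z); pixel columns grow to the right and rows downward; lengths in mm; the calibration is good to about 2 mm. A picture is of the moment at which its call begins. There is no depth.
- r.hand_in(): hands the job in; it is judged then, once.
The state is a dict: "time": time; "joint_pos": joint angles; "qd": joint speeds; "joint_efforts": joint torques, N m; "tool_pos": TCP position; "tcp_rot": TCP orientation; "ft_force": force on the tool from outside, world axes, zero at the start; "wrist_torque": the same for the moment, N m; "finger_gap": finger opening in mm; "grip_force": force on a finger pad.
Only numpy, scipy, OpenCV 4.12 (cv2) and the standard library are available. Lean on these libraries where they do the work, as an engineer would, in place of code of your own. Each camera call takes 0.05 s, during which the arm holds its last target. There are 200 camera calls.

## Working session

There is one attempt and no reset: what is moved stays moved. The work goes in short steps, Python scripts to look and compute and a tool call to move; the robot and the scene stay as the last step left them, time stands still between calls to the robot, and variables do not carry over. Pictures are saved under pics/ and viewed, at most 10 in all, crops included, and the job is handed in when it is done.

```bash
ls; mkdir -p pics
```

Run:
```python
from bench import r
import cv2,numpy as np
for n in("scene","top","wrist"):
    s=r.snapshot(n);cv2.imwrite(f"pics/{n}0.png",s["pixels"]);np.save(f"{n}0.npy",s,allow_pickle=True)
    print(n,s["fx"],s["D"],np.round(s["pose"],2).tolist())
print(r.sense())
a=[cv2.imread(f"pics/{n}0.png") for n in("scene","top")]
```

```text
bench.py
pics
scene 538.0917470462784 [-0.13737361  0.          0.          0.          0.        ] [[-0.76, -0.55, 0.34, 840.35], [0.65, -0.66, 0.39, 316.98], [0.01, 0.52, 0.86, 807.35], [0.0, 0.0, 0.0, 1.0]]
top 510.4820198956988 [-0.17705614  0.          0.          0.          0.        ] [[-0.0, 0.99, -0.16, 361.37], [-1.0, -0.0, -0.01, -1.92], [-0.01, 0.16, 0.99, 1157.84], [0.0, 0.0, 0.0, 1.0]]
wrist 297.06170191588495 [-0.06612517  0.          0.          0.          0.        ] [[0.36, -0.89, -0.28, 143.36], [0.93, 0.34, 0.11, 587.18], [-0.0, -0.3, 0.96, 372.58], [0.0, 0.0, 0.0, 1.0]]
{'time': 0.15, 'joint_pos': array([ 6.42080295e+01,  7.50727682e+00,  8.53154665e+01, -8.20689931e-05,
        8.72595069e+01, -4.89330549e+00]), 'qd': array([ 0.05756122, -0.08256185, -0.20743868,  0.08411254,  0.03669957,
       -0.00258482]), 'joint_efforts': array([ 7.44746285e-04, -5.70059144e+01, -5.01160777e+01, -1.56951710e-04,
        9.52163071e-03, -6.90773390e-05]), 'tool_pos': array([213.83052444, 560.15949413, 230.45842535]), 'tcp_rot': array([-1.79918042e+02, -6.93432023e-03,  1.59101334e+02]), 'ft_force': array([ 0.52079699,  0.52162184, -0.06580905]), 'wrist_torque': array([ 0.01609089,  0.02136478, -0.02780109]), 'grip_force': 0.0, 'finger_gap': 85.70498851744594}
```

View pics/scene0.png

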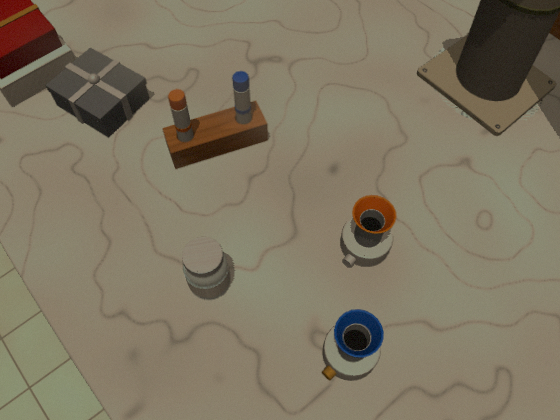

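View pics/top0.png

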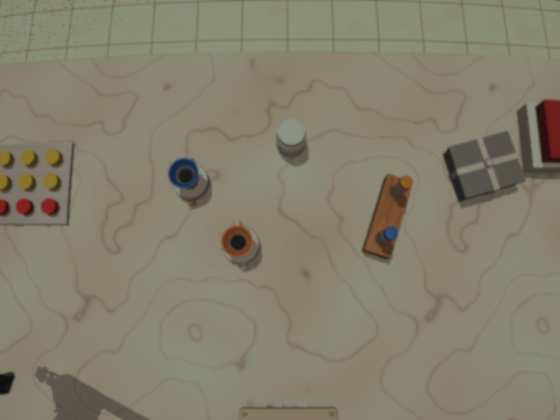

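The scene view shows the blue cap at (241,78) and the blue mouth at (358,333). In the top view they are at (390,233) and (185,173). Orange parts are separate.

Create h.py:
```python
import cv2,numpy as np
def K(s):return np.array([[s["fx"],0,s["cx"]],[0,s["fy"],s["cy"]],[0,0,1.]])
def ray(s,uv):
    p=cv2.undistortPoints(np.array([[uv]],float),K(s),np.array(s["D"]))[0,0]
    d=s["pose"][:3,:3]@[p[0],-p[1],-1];return s["pose"][:3,3],d/np.linalg.norm(d)
def plane(s,uv,z):
    o,d=ray(s,uv);return o+d*(z-o[2])/d[2]
def tri(a,b):
    (o,d),(p,e)=a,b
    t=np.linalg.lstsq(np.c_[d,-e],p-o,rcond=None)[0]
    A,B=o+d*t[0],p+e*t[1];return (A+B)/2,np.linalg.norm(A-B)
def blue(s,lo=(105,110,40),hi=(130,255,255)):
    m=cv2.inRange(cv2.cvtColor(s["pixels"],cv2.COLOR_BGR2HSV),lo,hi)
    return m
def blobs(m,n=30):
    return sorted([cv2.convexHull(c) for c in cv2.findContours(m,0,2)[0] if cv2.contourArea(c)>n],key=cv2.contourArea,reverse=True)
def cen(c):
    M=cv2.moments(c);return M["m10"]/M["m00"],M["m01"]/M["m00"]
```

Run:
```python
from h import *
S={n:np.load(f"{n}0.npy",allow_pickle=True).item() for n in("scene","top","wrist")}
R={}
for n in("scene","top"):
    s=S[n];b=blobs(blue(s));print(n,[(np.round(cen(c),1).tolist(),cv2.contourArea(c),cv2.boundingRect(c)) for c in b])
    R[n]=b
    print(" mouth z105",plane(s,cen(b[0]),105).round(1))
    print(" ellipse",cv2.fitEllipse(b[0]))
    for c in b[1:]: print(" cap z142",plane(s,cen(c),142.5).round(1))
for i in(0,1): print(tri(ray(S["scene"],cen(R["scene"][i])),ray(S["top"],cen(R["top"][i]))))
for n,(x,y,w,h) in {"scene":(300,290,110,110),"top":(150,140,110,110)}.items():
    im=S[n]["pixels"].copy();cv2.drawContours(im,R[n],-1,(0,255,255),1)
    S[n]["z"]=cv2.resize(im[y:y+h,x:x+w],(390,390),interpolation=0)
cv2.imwrite("pics/z.png",np.hstack([S["scene"]["z"],S["top"]["z"]]))
```

```text
scene [([358.2, 333.2], 1793.5, (334, 310, 49, 48)), ([239.9, 76.5], 107.5, (233, 72, 15, 10))]
 mouth z105 [618.3 222.  105. ]
 ellipse ((358.1947021484375, 333.11053466796875), (46.73046112060547, 49.390316009521484), 122.84183502197266)
 cap z142 [ 473.5 -217.5  142.5]
top [([183.4, 173.0], 620.5, (169, 159, 29, 29)), ([390.0, 233.3], 110.0, (384, 228, 13, 12))]
 mouth z105 [615.6 219.7 105. ]
 ellipse ((183.36940002441406, 173.0501251220703), (28.252042770385742, 28.634876251220703), 126.65363311767578)
 cap z142 [ 479.9 -208.5  142.5]
(array([616.75058882, 221.09901505,  99.54530022]), np.float64(0.4780270491318676))
(array([ 479.30938781, -207.04740989,  154.21691392]), np.float64(2.341947686544841))
```

View pics/z.png

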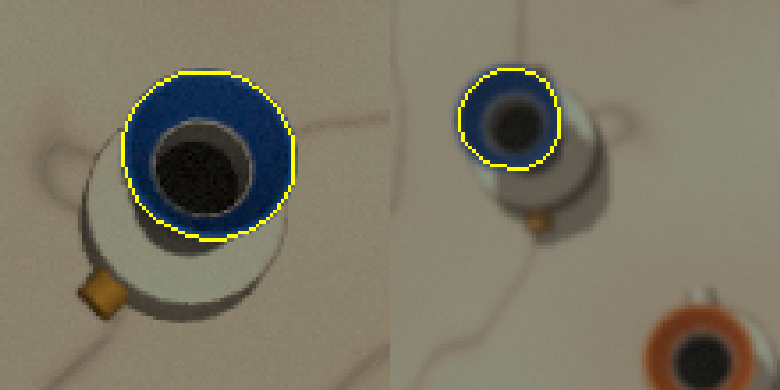

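Masks fit the mouth well: (617,221). The cap mask caught mainly its lit top, which gives about (479,-207). I'm moving to hover over the cap, then refining with the wrist camera.

Careful with the scale: shifts go in shares of 800 mm and turns go in shares of pi rad. That gives: -377 mm / 800 = -0.4713, -340 mm / 800 = -0.425.

Emit:
drive_effector --increments '[0,0,0,-0.05,-0.0313,0,85,0,0,0,-0.1188,-0.075,0,85,0,0,0,-0.1813,-0.1163,0,85,0,0,0,-0.2438,-0.1563,0,85,0,0,0,-0.3063,-0.1963,0,85,0,0,0,-0.3688,-0.2363,0,85,0,0,0,-0.425,-0.2725,0,85,0,0,0,-0.4713,-0.3013,0,85]' --grip_force 40

```text
time: 1.15
tool_pos: [481.1, 198.9, 231.1]
tcp_rot: [-180.0, -0.0, 159.0]
ft_force: [-0.2, 0.2, -0.1]
finger_gap: 84.6
grip_force: 0.0
```

Run:
```python
from bench import r
from scipy.spatial.transform import Rotation as Q
import numpy as np
s=r.sense();R=Q.from_euler('xyz',s["tcp_rot"],degrees=True)
print(s["tool_pos"],s["tcp_rot"],R.inv().apply(np.array([479,-207,231])-s["tool_pos"]))
```

```text
[481.07404085 198.88049835 231.09564068] [-1.79985886e+02 -5.93729569e-03  1.59038393e+02] [-1.43263845e+02 -3.79761412e+02  1.74340810e-01]
```

Converted, -380 mm / 800 = -0.475, -360 mm / 800 = -0.45.

Emit:
drive_effector --increments '[0,0,0,-0.0188,-0.05,0,85,0,0,0,-0.045,-0.1188,0,85,0,0,0,-0.07,-0.1875,0,85,0,0,0,-0.0963,-0.2563,0,85,0,0,0,-0.1225,-0.325,0,85,0,0,0,-0.1475,-0.3938,0,85,0,0,0,-0.17,-0.45,0,85,0,0,0,-0.1788,-0.475,0,85]'

```text
time: 2.15
tool_pos: [477.7, -207.4, 230.9]
tcp_rot: [-180.0, -0.0, 159.0]
ft_force: [0.2, 0.4, -0.1]
finger_gap: 85.1
grip_force: 0.0
```

Emit:
drive_effector --increments '[0,0,0,0,0,0,85,0,0,0,0,0,0,85]'

```text
time: 2.4
tool_pos: [478.4, -203.9, 231.1]
tcp_rot: [180.0, -0.0, 159.1]
ft_force: [-0.4, -0.2, 0.1]
finger_gap: 85.2
grip_force: 0.0
```

Run:
```python
from bench import r
from h import *
print(r.sense()["tool_pos"])
for n in("wrist","top","scene"):
    s=r.snapshot(n);cv2.imwrite(f"pics/{n}1.png",s["pixels"]);np.save(f"{n}1.npy",s,allow_pickle=True)
```

```text
[ 478.35103797 -203.94813043  231.10212778]
```

View pics/wrist1.png

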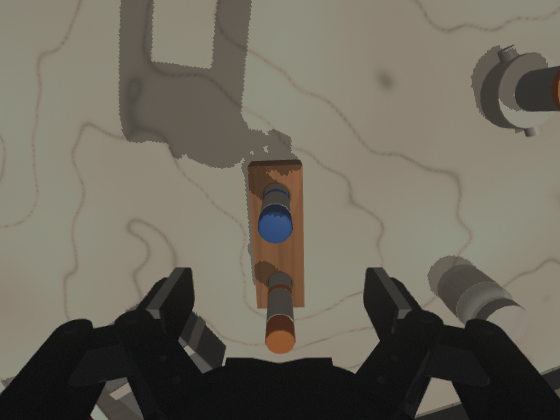

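The wrist view shows the blue cap at (275,223) and the orange cap at (280,340), with the fingers open either side of row 290.

Run:
```python
from h import *
s=np.load("wrist1.npy",allow_pickle=True).item()
T=np.array([478.35,-203.95,231.1])
m=blue(s,(100,100,30)); b=blobs(m,200)
for c in b:
    print(cen(c),cv2.contourArea(c),cv2.boundingRect(c),"z142.5",plane(s,cen(c),142.5).round(1),"z155",plane(s,cen(c),155).round(1))
o=cv2.inRange(cv2.cvtColor(s["pixels"],cv2.COLOR_BGR2HSV),(5,150,80),(18,255,255));
for c in blobs(o,300): print("orange",np.round(cen(c)),plane(s,cen(c),142.5).round(1))
S={n:np.load(f"{n}0.npy",allow_pickle=True).item() for n in("scene","top")}
for n in S:
    c=[c for c in blobs(blue(S[n],(100,80,20),(135,255,255)),30)]
    print(n,[(np.round(cen(k),1).tolist(),cv2.boundingRect(k),plane(S[n],cen(k),142.5).round(1)) for k in c])
x,y=218,160
im=s["pixels"].copy();cv2.drawContours(im,b,-1,(0,255,255),1)
cv2.imwrite("pics/c.png",np.hstack([cv2.resize(im[160:270,220:330],(390,390),interpolation=0),cv2.resize(S["scene"]["pixels"][60:125,210:275],(390,390),interpolation=0)]))
```

```text
(274.74083179676296, 226.47756607252612) 813.5 (258, 211, 34, 32) z142.5 [ 482.4 -208.5  142.5] z155 [ 478.4 -206.8  155. ]
orange [280. 341.] [ 591.2 -245.2  142.5]
scene [([358.3, 333.2], (334, 310, 50, 48), array([630.1, 227.3, 142.5])), ([239.9, 76.9], (233, 72, 15, 11), array([ 474.1, -216.8,  142.5]))]
top [([183.3, 173.1], (169, 159, 29, 29), array([606.4, 212. , 142.5])), ([390.1, 233.1], (384, 227, 13, 13), array([ 480.2, -208.8,  142.5]))]
```

View pics/c.png

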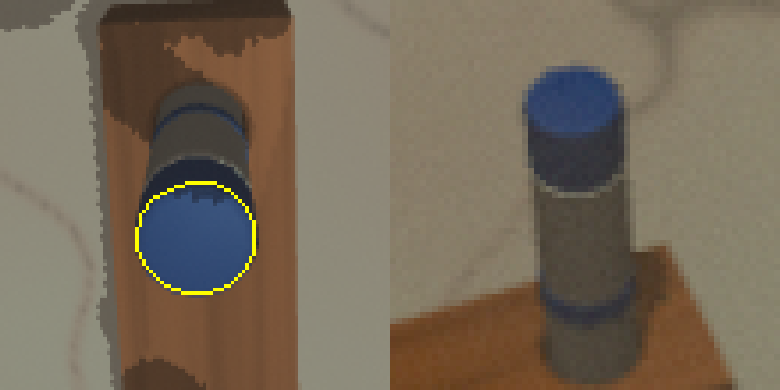

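The mask is the cap's top disc, at (478.6,-207) for z=155, which agrees with the two-view result. I'm starting the descent.

Converted, 90 mm / 800 = 0.1125, 80 mm / 800 = 0.1.

Emit:
drive_effector --increments '[0,0,0,0,0,0.025,85,0,0,0,0,0,0.0688,85,0,0,0,0,0,0.1,85,0,0,0,0,0,0.1125,85,0,0,0,0,0,0.1125,85]'

```text
time: 3.18
tool_pos: [477.7, -204.6, 140.2]
tcp_rot: [180.0, -0.1, 159.1]
ft_force: [0.0, -0.9, -0.7]
finger_gap: 84.9
grip_force: 0.0
```

Run:
```python
from bench import r
from scipy.spatial.transform import Rotation as Q
import numpy as np
s=r.sense();R=Q.from_euler('xyz',s["tcp_rot"],degrees=True)
print(R.inv().apply(np.array([478.7,-207,98])-s["tool_pos"]))
```

```text
[-1.89585083 -1.91644722 42.2398362 ]
```

Converted, 42 mm / 800 = 0.0525, 32 mm / 800 = 0.04.

Emit:
drive_effector --increments '[0,0,0,-0.0025,-0.0025,0.0188,85,0,0,0,-0.0025,-0.0025,0.04,85,0,0,0,-0.0025,-0.0025,0.0525,85,0,0,0,-0.0025,-0.0025,0.0525,85]'

```text
time: 3.68
tool_pos: [478.5, -207.2, 97.9]
tcp_rot: [180.0, -0.1, 159.1]
ft_force: [0.0, 0.0, -0.9]
finger_gap: 85.1
grip_force: 0.0
```

Emit:
drive_effector --increments '[0,0,0,0,0,0,50,0,0,0,0,0,0,35,0,0,0,0,0,0,20,0,0,0,0,0,0,20,0,0,0,0,0,0,20,0,0,0,0,0,0,20]' --grip_force 50

```text
time: 4.42
tool_pos: [479.9, -207.9, 99.9]
tcp_rot: [-180.0, 0.1, 159.1]
ft_force: [1.3, 0.6, 5.0]
finger_gap: 27.2
grip_force: 49.6
```

Converted, -140 mm / 800 = -0.175, -135 mm / 800 = -0.1688.

Emit:
drive_effector --increments '[0,0,0,0,0,-0.0125,20,0,0,0,0,0,-0.0375,20,0,0,0,0,0,-0.075,20,0,0,0,0,0,-0.1125,20,0,0,0,0,0,-0.15,20,0,0,0,0,0,-0.1688,20,0,0,0,0,0,-0.175,20,0,0,0,0,0,-0.175,20]'

```text
time: 5.42
tool_pos: [479.1, -207.5, 238.5]
tcp_rot: [180.0, -0.1, 159.1]
ft_force: [0.2, -0.5, -1.7]
finger_gap: 27.0
grip_force: 49.4
```

Run:
```python
from bench import r
from h import *
from scipy.spatial.transform import Rotation as Q
for n in("wrist","top","scene"):
    s=r.snapshot(n);cv2.imwrite(f"pics/{n}2.png",s["pixels"])
s=r.sense();R=Q.from_euler('xyz',s["tcp_rot"],degrees=True)
print(s["tool_pos"],s["ft_force"],s["finger_gap"],R.inv().apply(np.array([616.7,221,240])-s["tool_pos"]))
im=cv2.imread("pics/scene2.png")
cv2.imwrite("pics/v2.png",cv2.resize(im[0:210,100:380],(800,600)))
```

```text
[ 478.80679829 -207.36684912  237.82594353] [ 0.44959988 -0.3627104  -1.24697867] 26.870768195503008 [ 24.01494052 449.37380194  -1.97174658]
```

View pics/v2.png

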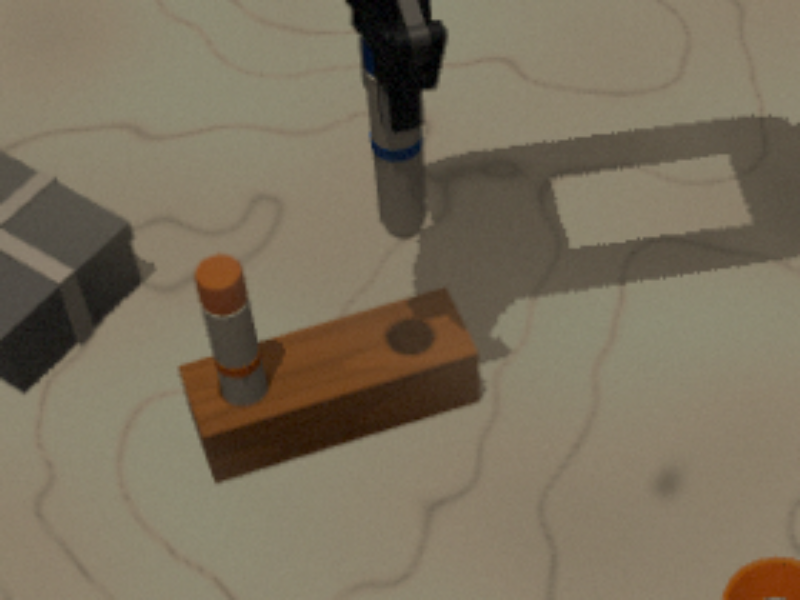

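The tube hangs upright with its foot clear of the rack, at about (405,235) in the crop, and the orange tube is undisturbed. I'm moving over to the blue head.

Converted, 340 mm / 800 = 0.425, 295 mm / 800 = 0.3688.

Emit:
drive_effector --increments '[0,0,0,0.0013,0.0188,0,20,0,0,0,0.0025,0.0625,0,20,0,0,0,0.0063,0.1188,0,20,0,0,0,0.01,0.1813,0,20,0,0,0,0.0125,0.2438,0,20,0,0,0,0.0163,0.3063,0,20,0,0,0,0.02,0.3688,0,20,0,0,0,0.0225,0.425,0,20]'

```text
time: 6.58
tool_pos: [583.7, 119.3, 238.9]
tcp_rot: [180.0, -0.0, 159.2]
ft_force: [0.8, 0.2, -1.5]
finger_gap: 27.1
grip_force: 49.4
```

Emit:
drive_effector --increments '[0,0,0,0.0025,0.05,0,20,0,0,0,0.005,0.0938,0,20,0,0,0,0.0063,0.1213,0,20,0,0,0,0.0075,0.135,0,20,0,0,0,0.0075,0.1363,0,20,0,0,0,0.0075,0.1363,0,20,0,0,0,0.0075,0.1363,0,20]'

```text
time: 7.45
tool_pos: [617.2, 219.5, 239.5]
tcp_rot: [-180.0, 0.0, 159.0]
ft_force: [1.3, -0.9, -1.0]
finger_gap: 26.4
grip_force: 49.5
```

Run:
```python
from bench import r
from h import *
from scipy.spatial.transform import Rotation as Q
s=r.sense();R=Q.from_euler('xyz',s["tcp_rot"],degrees=True)
print(R.inv().apply(np.array([616.7,221,240])-s["tool_pos"]))
I=[]
for n in("wrist","top","scene"):
    s=r.snapshot(n);cv2.imwrite(f"pics/{n}3.png",s["pixels"]);np.save(f"{n}3.npy",s,allow_pickle=True)
    I.append(s["pixels"])
cv2.imwrite("pics/v3.png",np.hstack([cv2.resize(I[2][230:400,270:440],(400,400)),cv2.resize(I[0][100:300,180:380],(400,400))]))
```

```text
[ 1.00361041  1.24550121 -0.53555669]
```

View pics/v3.png

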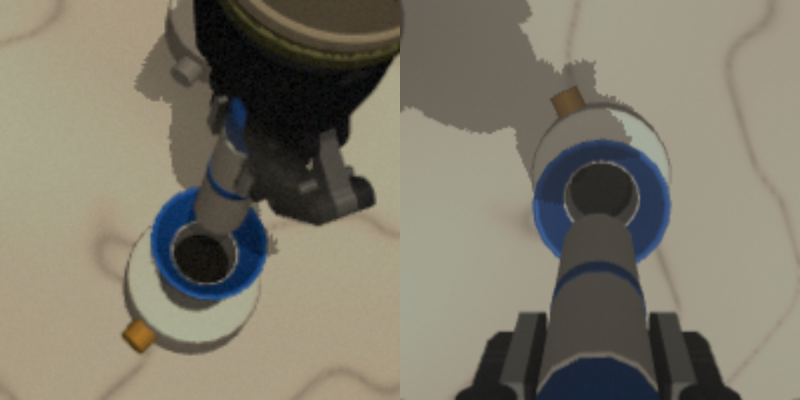

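The foot lines up with the blue mouth in both views: in the scene half the foot is at (225,225) above a bore at (205,255), and in the wrist half the tube centreline at 600 matches the mouth centre at 602. Lowering.

Converted, 80 mm / 800 = 0.1, 78 mm / 800 = 0.0975.

Emit:
drive_effector --increments '[0,0,0,0.0006,0.0013,0.0125,20,0,0,0,0.0013,0.0013,0.035,20,0,0,0,0.0013,0.0013,0.0563,20,0,0,0,0.0013,0.0013,0.075,20,0,0,0,0.0013,0.0013,0.0875,20,0,0,0,0.0013,0.0013,0.0975,20,0,0,0,0.0013,0.0013,0.1,20,0,0,0,0.0013,0.0013,0.1,20]' --grip_force 80

```text
time: 8.6
tool_pos: [616.8, 221.7, 159.7]
tcp_rot: [180.0, 0.0, 159.1]
ft_force: [0.5, -0.5, -1.1]
finger_gap: 26.4
grip_force: 78.6
```

Free so far (foot about 70 mm up, seal at 65). Now I push slowly.

Converted, 15 mm / 800 = 0.0188, 14 mm / 800 = 0.0175.

Emit:
drive_effector --increments '[0,0,0,0,0,0.0025,20,0,0,0,0,0,0.005,20,0,0,0,0,0,0.0075,20,0,0,0,0,0,0.01,20,0,0,0,0,0,0.0125,20,0,0,0,0,0,0.015,20,0,0,0,0,0,0.0175,20,0,0,0,0,0,0.0188,20]'

```text
time: 9.6
tool_pos: [617.2, 221.6, 145.8]
tcp_rot: [180.0, 0.1, 159.1]
ft_force: [-2.5, -2.0, 7.4]
finger_gap: 26.5
grip_force: 79.2
```

Emit:
drive_effector --increments '[0,0,0,0,0,0.0025,20,0,0,0,0,0,0.005,20,0,0,0,0,0,0.0075,20,0,0,0,0,0,0.0088,20,0,0,0,0,0,0.01,20,0,0,0,0,0,0.01,20]'

```text
time: 10.35
tool_pos: [617.1, 221.7, 137.7]
tcp_rot: [180.0, 0.1, 159.1]
ft_force: [-1.3, -0.3, 5.4]
finger_gap: 26.2
grip_force: 79.3
```

Converted, 3 mm / 800 = 0.0038, 2 mm / 800 = 0.0025.

Emit:
drive_effector --increments '[0,0,0,0,0,0.0013,20,0,0,0,0,0,0.0025,20,0,0,0,0,0,0.0038,20,0,0,0,0,0,0.0038,20]'

```text
time: 10.85
tool_pos: [617.2, 221.7, 135.0]
tcp_rot: [179.9, 0.1, 159.1]
ft_force: [-2.7, -1.0, 8.0]
finger_gap: 26.5
grip_force: 79.3
```

Emit:
drive_effector --increments '[0,0,0,0,0,0.0009,20,0,0,0,0,0,0.0019,20,0,0,0,0,0,0.0019,20]'

```text
time: 11.22
tool_pos: [617.7, 221.7, 135.0]
tcp_rot: [179.9, 0.2, 159.1]
ft_force: [-4.7, -1.7, 14.8]
finger_gap: 26.4
grip_force: 80.1
```

Force is rising, so I'm pressing a little more to confirm it has bottomed.

Converted, 2 mm / 800 = 0.0025, 1 mm / 800 = 0.0013.

Emit:
drive_effector --increments '[0,0,0,0,0,0.0013,20,0,0,0,0,0,0.0025,20,0,0,0,0,0,0.0025,20]'

```text
time: 11.6
tool_pos: [618.2, 221.7, 134.8]
tcp_rot: [179.9, 0.2, 159.1]
ft_force: [-8.6, -3.6, 22.6]
finger_gap: 26.2
grip_force: 81.2
```

Emit:
drive_effector --increments '[0,0,0,0,0,0.0013,20,0,0,0,0,0,0.0025,20,0,0,0,0,0,0.0025,20]'

```text
time: 11.98
tool_pos: [619.4, 221.7, 134.7]
tcp_rot: [179.8, 0.4, 159.1]
ft_force: [-7.7, -4.7, 30.2]
finger_gap: 26.0
grip_force: 82.0
```

It has bottomed: 30 N with no further travel, at the expected height. I'm relaxing the push, opening and retreating.

Converted, -4 mm / 800 = -0.005, -2 mm / 800 = -0.0025.

Emit:
drive_effector --increments '[0,0,0,0,0,-0.0025,20,0,0,0,0,0,-0.005,20,0,0,0,0,0,-0.005,20]'

```text
time: 12.35
tool_pos: [618.2, 221.6, 134.9]
tcp_rot: [179.9, 0.2, 159.1]
ft_force: [-2.4, -2.4, 11.9]
finger_gap: 26.0
grip_force: 79.8
```

Emit:
drive_effector --increments '[0,0,0,0,0,0,35,0,0,0,0,0,0,60,0,0,0,0,0,0,85,0,0,0,0,0,0,85,0,0,0,0,0,0,85,0,0,0,0,0,0,85]'

```text
time: 13.1
tool_pos: [616.6, 221.6, 131.7]
tcp_rot: [-180.0, -0.0, 159.1]
ft_force: [0.3, -0.4, -0.2]
finger_gap: 84.6
grip_force: 0.0
```

Emit:
drive_effector --increments '[0,0,0,0,0,-0.0125,85,0,0,0,0,0,-0.0375,85,0,0,0,0,0,-0.075,85,0,0,0,0,0,-0.1125,85,0,0,0,0,0,-0.1438,85,0,0,0,0,0,-0.1625,85,0,0,0,0,0,-0.1625,85]'

```text
time: 13.98
tool_pos: [617.5, 221.9, 264.2]
tcp_rot: [179.9, 0.2, 159.1]
ft_force: [-0.4, 0.4, -0.2]
finger_gap: 85.4
grip_force: 0.0
```

Emit:
drive_effector --increments '[0,0,0,0.0188,-0.0188,0,85,0,0,0,0.0625,-0.0625,0,85,0,0,0,0.1125,-0.1125,0,85,0,0,0,0.1563,-0.1563,0,85,0,0,0,0.175,-0.175,0,85,0,0,0,0.175,-0.175,0,85]'

```text
time: 14.72
tool_pos: [434.8, 140.3, 261.0]
tcp_rot: [-180.0, -0.0, 159.1]
ft_force: [0.7, 0.5, 0.0]
finger_gap: 84.9
grip_force: 0.0
```

Run:
```python
from bench import r
from h import *
I={}
for n in("top","scene"):
    s=r.snapshot(n);I[n]=s
    for c in blobs(blue(s)): print(n,np.round(cen(c),1),cv2.boundingRect(c),"z190",plane(s,cen(c),190).round(1))
cv2.imwrite("pics/v4.png",np.hstack([cv2.resize(I["scene"]["pixels"][240:400,280:440],(400,400)),cv2.resize(I["scene"]["pixels"][60:260,100:300],(400,400))]))
```

```text
top [179.3 164.9] (169, 157, 26, 18) z190 [611.5 210.5 190. ]
scene [359.3 330.7] (334, 303, 49, 55) z190 [642.1 232.2 190. ]
```

View pics/v4.png

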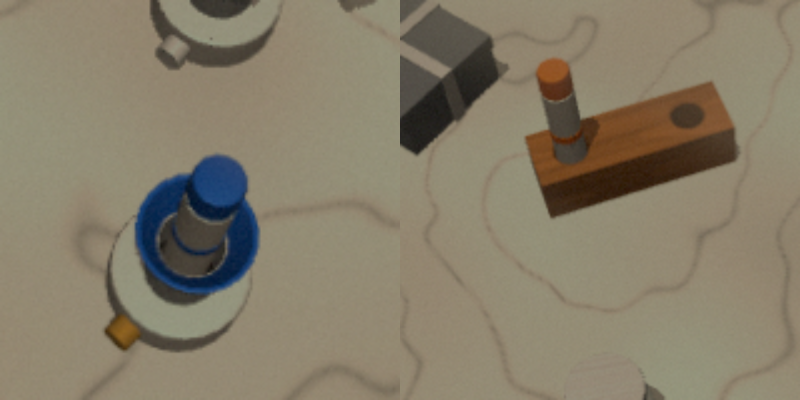

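The blue cap stands at crop (218,183), upright in the blue mouth, with its band sunk to the bore rim. The orange tube still stands in the rack. One quick height check before handing in.

Run:
```python
from bench import r
from h import *
s=r.snapshot("scene")
for z in(190,210):print(z,plane(s,(367.2,313.2),z).round(1))
print(r.hand_in())
```

```text
190 [619.7 222.8 190. ]
210 [626.9 225.9 210. ]
the job is handed in; nothing more can be done
None
```

The blue-capped tube is pushed home, cap up, in the blue head and released; it stopped at the expected depth under 30 N, a picture check agreed, the orange tube still stands in the rack, and I handed the job in at about 15 s.

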